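Tip the rusks into the lunch box and set the empty board between teapot and tumbler

TASK

Pick up the serving board, tip it just above the open lunch box so that the three rusks slide gently off into the box without being touched by the fingers, then set the empty board down flat midway between the teapot and the tumbler. Let nothing drop from a height, and leave the lunch box and everything else standing where it is.

Things in the scene. Friction and masses are not known exactly. Their poses are not given: they have to be found in the camera images.
- board: footed serving board, dark wood, 0.24 kg. Rimless blade 150 (x) x 110 (y) mm on four 10 mm feet at x = +-58, y = +-38; a flat handle 30 mm wide runs along -x to 151 mm from the origin. Blade and handle span z = 10 to 26 mm. Origin: centre of the blade at the underside of the feet; x away from the handle, z up. At the start the handle points roughly to the robot and the rusks lie on the blade
- board_grip (a point): where to grip the board: centre of its handle, at (-105, 0, 18) mm in the board's frame; same axes as the board
- rusk1: dry brown rusk (half a twice-baked bun), 18 g, nearest the handle at the start, lying loose across the blade: flat underneath, domed on top, 62 mm long (x), 32 wide (y), 22 high (z). Origin: centre of its flat underside. On the board it begins to slide at a slope of 17 to 26 degrees
- rusk2: dry brown rusk (half a twice-baked bun), 18 g, in the middle at the start, lying loose across the blade: flat underneath, domed on top, 62 mm long (x), 32 wide (y), 22 high (z). Origin: centre of its flat underside. On the board it begins to slide at a slope of 17 to 26 degrees
- rusk3: dry brown rusk (half a twice-baked bun), 18 g, farthest from the handle at the start, lying loose across the blade: flat underneath, domed on top, 62 mm long (x), 32 wide (y), 22 high (z). Origin: centre of its flat underside. On the board it begins to slide at a slope of 17 to 26 degrees
- lunch_box: open stainless steel lunch box, loose, 0.36 kg: 170 mm long (x), 125 mm wide (y), 60 mm high to the rim, walls and floor 3 mm (inside 164 x 119 mm); at each short end a flap clasp hangs open, out to 103 mm from the centre, below the rim. Origin: centre of its underside; z up. Its long sides run roughly along world x; it stands to the left or right of the board
- teapot: white ceramic teapot with its lid on, empty, about 0.62 kg: round body 116 mm across, 130 mm high to the lid's knob, spout to +x and loop handle to -x, each reaching 105 mm from the axis. Origin: on the body's axis, at the underside
- tumbler: clear glass tumbler, 76 mm across the rim, 100 mm high. Origin: on its axis, at the underside. It stands 295 to 305 mm from the teapot (axis to axis), on either side of the place for the board; the line from one to the other runs roughly across the table (world y)
- box_lid: the lunch box's flat steel lid, 176 x 131 x 13 mm, lying at the back, roughly crosswise. Bystander. Origin: centre of its underside
- spoon: wooden spoon, 240 mm long, lying near the robot roughly across the table. Bystander. Origin: about its middle, at the underside
- remote: black plastic remote, 165 x 45 x 18 mm, lying near the robot roughly across the table. Bystander. Origin: centre of its underside
- tealight: glass tealight holder, 74 mm across, 65 mm high, at the back. Bystander. Origin: centre of its underside
Not all that is in view belongs to the job. Of the things that look like the lunch_box, take the one that is farthest to the robot's right at the start. Leave any purple look-alike of the rusk2 alone.

How it is judged:
On the way, in this order (a step that is already met when the one before it is completed fails the run):
1. the board is lifted clear of the table with all three rusks still on it (height (world z) of board above 0.04 m and angle between board's own z axis and vertical below 0.3 rad and x of rusk1 in the frame of board between -0.08 and 0.08 m and y of rusk1 in the frame of board between -0.06 and 0.06 m and z of each of rusk1, rusk2, rusk3 in the frame of board above 0.015 m and x of rusk2 in the frame of board between -0.08 and 0.08 m and y of rusk2 in the frame of board between -0.06 and 0.06 m and x of rusk3 in the frame of board between -0.08 and 0.08 m and y of rusk3 in the frame of board between -0.06 and 0.06 m), for 0.1 s.
2. the board is tipped over the lunch box (height (world z) of board above 0.04 m and angle between board's own z axis and vertical above 0.2 rad and horizontal distance between board and lunch_box below 0.2 m).
3. all three rusks have slid into the lunch box while the board is still off the table (height (world z) of board above 0.04 m and x of rusk1 in the frame of lunch_box between -0.082 and 0.082 m and y of rusk1 in the frame of lunch_box between -0.0595 and 0.0595 m and z of rusk1 in the frame of lunch_box between 0 and 0.055 m and x of rusk2 in the frame of lunch_box between -0.082 and 0.082 m and y of rusk2 in the frame of lunch_box between -0.0595 and 0.0595 m and z of rusk2 in the frame of lunch_box between 0 and 0.055 m and x of rusk3 in the frame of lunch_box between -0.082 and 0.082 m and y of rusk3 in the frame of lunch_box between -0.0595 and 0.0595 m and z of rusk3 in the frame of lunch_box between 0 and 0.055 m), for 0.1 s.
At the end, for the whole second after the job is handed in: All three rusks rest inside the lunch box, their undersides' centres at most 55 mm up. The board stands flat on its feet, at rest, its blade's centre under 180 mm from the axes of both teapot and tumbler (any yaw), touching neither. Box, teapot and tumbler stand upright (x of rusk1 in the frame of lunch_box between -0.082 and 0.082 m and y of rusk1 in the frame of lunch_box between -0.0595 and 0.0595 m and z of rusk1 in the frame of lunch_box between 0 and 0.055 m and x of rusk2 in the frame of lunch_box between -0.082 and 0.082 m and y of rusk2 in the frame of lunch_box between -0.0595 and 0.0595 m and z of rusk2 in the frame of lunch_box between 0 and 0.055 m and x of rusk3 in the frame of lunch_box between -0.082 and 0.082 m and y of rusk3 in the frame of lunch_box between -0.0595 and 0.0595 m and z of rusk3 in the frame of lunch_box between 0 and 0.055 m and linear speed of each of rusk1, rusk2, rusk3 below 0.03 m/s and angle between lunch_box's own z axis and vertical below 0.05 rad and horizontal distance between board and teapot below 0.18 m and horizontal distance between board and tumbler below 0.18 m and height (world z) of board between -0.006 and 0.006 m and angle between board's own z axis and vertical below 0.06 rad and linear speed of board below 0.02 m/s and angle between each of teapot, tumbler's own z axis and vertical below 0.1 rad and contact force between board and teapot below 0.05 N and contact force between board and tumbler below 0.05 N).
It fails at once if the fingers or the arm touch a rusk (more than 0.5 N) (contact force between any of the fingers, the arm and rusk1 above 0.5 N or contact force between any of the fingers, the arm and rusk2 above 0.5 N or contact force between any of the fingers, the arm and rusk3 above 0.5 N).
It fails at once if a rusk falls from a height or is flung (faster than 2 m/s, a free fall of 200 mm) (linear speed of any of rusk1, rusk2, rusk3 above 2 m/s).
It fails at once if the board is dropped or slammed down (faster than 0.7 m/s less than 60 mm above the table) (height (world z) of board below 0.06 m and linear speed of board above 0.7 m/s).
It fails at once if the lunch box is pushed more than 30 mm from its place or tipped up (distance of lunch_box from where it was at the start of the episode above 0.03 m or angle between lunch_box's own z axis and vertical above 0.25 rad).
It fails at once if the teapot, tumbler, lid, spoon, remote or tealight is moved more than 20 mm, or the teapot or tumbler tipped (distance of any of teapot, tumbler, box_lid, spoon, remote, tealight from where it was at the start of the episode above 0.02 m or angle between any of teapot, tumbler's own z axis and vertical above 0.25 rad).
It also fails if it takes over 58 s, if anything falls off the work surface, if the arm or the gripper's body presses on something with over 40 N, if the wrist force passes 120 N, or if a joint passes its speed limit or range.

ROBOT

A 6-joint arm with a two-finger parallel gripper is mounted at the origin on the work surface. World frame = base frame: x ahead of the robot, y to its left, z up, the work surface at z = 0. Lengths are in m, angles in rad, forces in N, time in s.
With the tool pointing down it reaches from about 0.225 to 0.875 m from the base axis. Payload 3.4 kg.
Tool frame: the origin (TCP) lies at the very end of the fingers, on their centre line; the grasp point (between the pads) lies 19 mm behind it (manip.hold_point_z is the distance from the TCP to the grasp point, in m); z points along the fingers, x is the direction in which the jaws open and shut, and the axes are right-handed (so a half turn about z gives the same grasp; the last joint's range is limited). The gripper opens to 85 mm and grips with 20 to 120 N. Pads are 22 mm wide; open, the fingers measure 114 mm over their backs; the gripper's body (76 mm by 85 mm) begins 54 mm behind the grasp point. The pads swing forward as they close: fully open they stand 13 mm farther back than shut.
Start: joints at [1.041, 0.276, 1.505, -0, 1.361, -0.121], TCP at [0.229, 0.528, 0.231] pointing down, gripper open.
Joint ranges: [-2.89, 2.89], [-0.75, 2.08], [0.22, 2.7], [-1.18, 4.32], [0.11, 2.71], [-2.7, 2.7]. Speed limits (rad/s): [2.57, 2.57, 3.14, 3.14, 3.14, 3.14].

INTERFACE

Orientations are given as a unit quaternion [w, x, y, z].
In Python, from rig import manip gives the robot as it stands.
- The arm moves only by the tool apply_moves, never from a script. Its argument "commands" is one flat list of numbers, 6 for each row, row after row: the shift along the tool's x, y, z normalised to -1 to 1, where 1 is 0.03 m, then the turn, a rotation vector about the tool's x, y, z normalised to -1 to 1, where 1 is 0.15 rad. A call has 1 to 20 rows; each row shifts and turns the commanded pose from where the row before left it, along the tool's axes as they then stand; what a row does not reach is not made up. A row lasts 1/10 s, in which the tool goes at most 50 mm and 8.59 degrees, less where a joint would pass 70% of its speed; a pose out of reach is approached as far as the arm can. A call with a number of a shift or a turn outside -1 to 1 is refused whole. A call with a gripper value outside its range is refused whole. "jaw" is the opening, from -1 (shut) to 1 (fully open), set as the call begins (left out, the last holds). The fingers move at their own pace and stop on an object; "newtons" is the grip in N (left out, the last holds). Time passes only in rows, so rows that do not move let the fingers close. It gives the time, the measured TCP pose, the force and the opening at its end, in the units of the state.
- manip.get_state(): the state, without advancing time (a new reading comes with each control period).
- manip.get_image(name): name is "scene" or "top" or "wrist"; returns a dict with "frame" (400x640x3 uint8, red, green, blue), "fx", "fy", "cx", "cy" (pixels), "extrinsics" (4x4, takes a point from camera to world coordinates); the wrist camera has in their place "mount" (4x4, takes a point from camera to tool coordinates, whose origin is the TCP and whose axes are the tool frame's). Camera axes: x right, y up, looking along -z (the intrinsics and any distortion apply to the point x, -y, -z); pixel columns grow to the right and rows downward; lengths in m; the calibration is good to about 2 mm. A picture is of the moment at which its call begins: read the wrist's pose just before it. There is no depth.
- manip.sign_off(): hands the job in, once; it reports no verdict.
The state is a dict: "clock": time; "qpos": joint angles; "qd": joint speeds; "effort": joint torques, N m; "position": TCP position; "ee_rot": TCP orientation; "contact_force": force on the tool from outside, world axes, zero at the start; "moment": the same for the moment, N m; "width": finger opening in m.
Only numpy, scipy, OpenCV 4.12 (cv2) and the standard library are available. Lean on these libraries where they do the work, as an engineer would, in place of code of your own. Each camera call takes 0.05 s, during which the arm holds its last target. There are 200 camera calls.

## Working session

There is one attempt and no reset: what is moved stays moved. The work goes in short steps, Python scripts to look and compute and a tool call to move; the robot and the scene stay as the last step left them, time stands still between calls to the robot, and variables do not carry over. Pictures are saved under pics/ and viewed, about 8 in all and at most 12, crops included, and the job is handed in when it is done.

Besides the shell and the picture viewer there is one more tool, called after ">>>" in YAML: its name, and indented under it one key for each argument. apply_moves: Moves the arm, as the interface text tells. Scaled input: -1 to 1 covers 0.03 m each way for a shift and 0.15 rad each way for a turn. Its arguments: {"type":"object","properties":{"commands":{"type":"array"},"jaw":{"type":"number"},"newtons":{"type":"number"}},"required":["commands"]}

```bash
ls; mkdir -p pics; python3 - <<'E'
from rig import manip
import cv2,numpy as np
for n in("top","scene"):
    d=manip.get_image(n); cv2.imwrite(f"pics/{n}0.png",d["frame"][:,:,::-1])
    print(n,d["fx"],d["fy"],d["cx"],d["cy"],[k for k in d]); print(np.round(d["extrinsics"],4).tolist())
print(manip.get_state(), manip.hold_point_z)
E
```

```text
pics
top 488.4440374624954 488.4440374624954 315.9360757049406 198.8198115924977 ['frame', 'fx', 'fy', 'cx', 'cy', 'extrinsics']
[[-0.0106, 0.9919, -0.1263, 0.3466], [-0.9999, -0.011, -0.0022, 0.0474], [-0.0036, 0.1262, 0.992, 1.4799], [0.0, 0.0, 0.0, 1.0]]
scene 370.93631070758755 370.93631070758755 314.82483328142143 197.57608113574486 ['frame', 'fx', 'fy', 'cx', 'cy', 'extrinsics']
[[0.2634, -0.5209, 0.812, 1.5062], [0.9646, 0.1523, -0.2151, -0.1925], [-0.0116, 0.8399, 0.5425, 0.7181], [0.0, 0.0, 0.0, 1.0]]
{'clock': 0.1, 'qpos': array([ 1.04099370e+00,  2.76535708e-01,  1.50600680e+00, -6.91692463e-05,
        1.36069788e+00, -1.21002729e-01]), 'qd': array([ 0.00195405, -0.00147133, -0.00376401, -0.00042188,  0.000265  ,
        0.00037748]), 'effort': array([ 9.41254984e-04, -4.17699766e+01, -2.46407264e+01, -2.33681512e-04,
        5.73613273e-03, -2.38026848e-05]), 'position': array([0.22835611, 0.52719604, 0.23052385]), 'ee_rot': array([ 3.96053943e-04,  8.35910929e-01,  5.48864500e-01, -7.23216681e-04]), 'contact_force': array([ 1.00407017,  0.31059403, -0.32440611]), 'moment': array([-0.03057781,  0.00092347,  0.03533158]), 'width': 0.0852198053656429} 0.0187
```

View pics/top0.png

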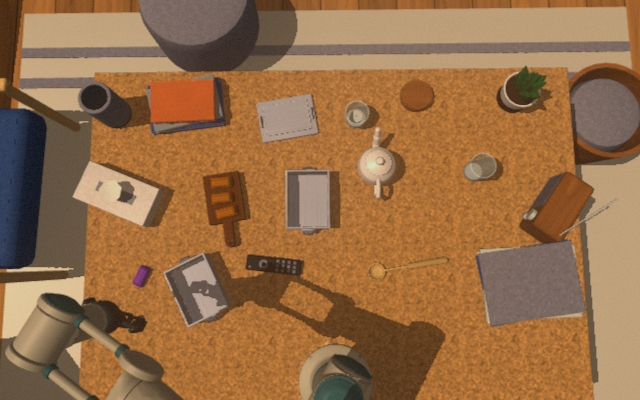

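View pics/scene0.png

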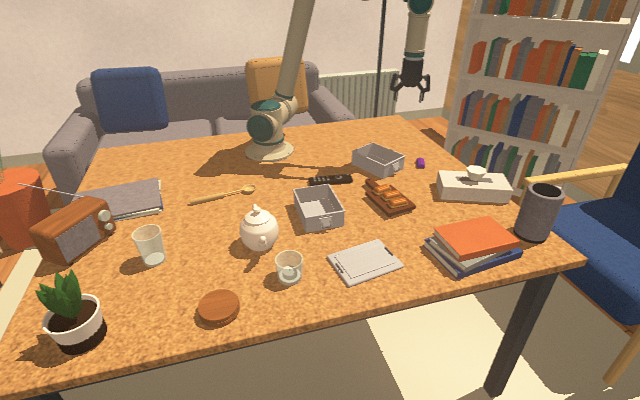

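Top view: the board is at (225,200) with its handle down at (231,240), and the target box is at (308,200). The teapot is at (377,165), the tumbler at (480,167), and the decoy box at (197,290). I'll zoom in to measure them.

```bash
cat > h.py <<'E'
import numpy as np, cv2
from rig import manip
from scipy.spatial.transform import Rotation as R
def rotm(q): return R.from_quat([q[1],q[2],q[3],q[0]])
def cam(n):
    s=manip.get_state(); d=manip.get_image(n)
    if n=="wrist":
        T=np.eye(4);T[:3,:3]=rotm(s["ee_rot"]).as_matrix();T[:3,3]=s["position"];d["extrinsics"]=T@d["mount"]
    return d
def p2w(d,u,v,z):
    E=d["extrinsics"];r=E[:3,:3]@np.array([(u-d["cx"])/d["fx"],-(v-d["cy"])/d["fy"],-1]);o=E[:3,3]
    return o+r*(z-o[2])/r[2]
def w2p(d,P):
    c=np.linalg.inv(d["extrinsics"])@np.r_[P,1];return np.array([d["cx"]-d["fx"]*c[0]/c[2],d["cy"]+d["fy"]*c[1]/c[2]])
E
python3 - <<'E'
import cv2
im=cv2.imread("pics/top0.png")
a=cv2.resize(im[155:260,190:350],None,fx=5,fy=5,interpolation=cv2.INTER_CUBIC)
cv2.imwrite("pics/topzA.png",a)
E
```

```text
(no output)
```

View pics/topzA.png

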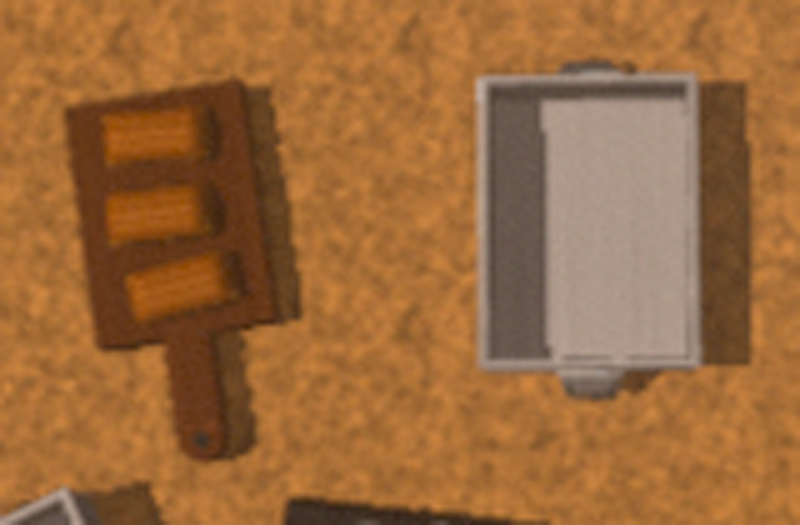

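```bash
python3 - <<'E'
from h import *
d=cam("top")
f=lambda u,v,z:p2w(d,190+(u+.5)/5-.5,155+(v+.5)/5-.5,z)[:2]
B=[f(*c,.026) for c in[(67,112),(238,82),(275,320),(100,350)]]
print("board corners",np.round(B,3).tolist(),"ctr",np.mean(B,0));hd=f(205,460,.026);print("handle end",hd)
x=(B[0]+B[1]-B[2]-B[3]); print("yaw",np.arctan2(x[1],x[0]), "handle yaw",np.arctan2(*(np.mean(B,0)-hd)[::-1]), "len",np.linalg.norm(x)/2,np.linalg.norm(hd-np.mean(B,0)))
L=[f(*c,.060) for c in[(477,75),(697,73),(700,367),(480,369)]]
print("box",np.round(L,3).tolist(),np.mean(L,0)); x=(L[0]+L[1]-L[2]-L[3]);print(np.arctan2(x[1],x[0]),np.linalg.norm(x)/2)
for c in[(155,135),(155,210),(180,288)]: print("rusk",f(*c,.045))
for n,u,v,z in[("pot knob",380,160,.13),("pot body widest",377,166,.05),("tumbler rim",486,164,.1),("tumbler base",473,172,0),("spoon L",370,271,.01),("spoon R",448,260,.01),("remote",247,263,.018),("remoteR",301,268,.018),("decoy box",200,257,.06),("decoy",165,272,.06),("decoy R",228,298,.06),("lid",287,118,.013),("teal",358,115,.03),("potspout",376,130,.09),("pothandle",378,197,.07)]: print(n,p2w(d,u,v,z)[:2].round(3))
E
```

```text
board corners [[0.602, 0.391], [0.619, 0.288], [0.474, 0.264], [0.458, 0.369]] ctr [0.53824464 0.32794446]
handle end [0.39160203 0.30519741]
yaw 0.15760160778649754 handle yaw 0.15389251255395361 len 0.14623822500729636 0.14839637025324862
box [[0.615, 0.141], [0.615, 0.011], [0.441, 0.012], [0.442, 0.14]] [0.52831045 0.07586451]
0.0017518714355250539 0.17373821980716797
rusk [0.58402635 0.3338226 ]
rusk [0.53897727 0.33318971]
rusk [0.49233675 0.31776163]
pot knob [ 0.626 -0.131]
pot body widest [ 0.625 -0.132]
tumbler rim [ 0.618 -0.439]
tumbler base [ 0.613 -0.433]
spoon L [ 0.315 -0.108]
spoon R [ 0.345 -0.341]
remote [0.343 0.257]
remoteR [0.326 0.097]
decoy box [0.362 0.387]
decoy [0.32  0.487]
decoy R [0.244 0.305]
lid [0.786 0.137]
teal [ 0.788 -0.081]
potspout [ 0.724 -0.127]
pothandle [ 0.529 -0.13 ]
```

>>> apply_moves:
  commands: [0, 0, 0, 0, 0, -0.94, 0, 0, 0, 0, 0, -0.94, 0, 0, 0, 0, 0, -0.94, 0, 0, 0, 0, 0, -0.94, -0.68, 0.477, 0.306, 0, 0, 0, -0.68, 0.477, 0.306, 0, 0, 0, -0.68, 0.477, 0.306, 0, 0, 0, -0.68, 0.477, 0.306, 0, 0, 0, -0.68, 0.477, 0.306, 0, 0, 0, -0.68, 0.477, 0.306, 0, 0, 0, -0.68, 0.477, 0.306, 0, 0, 0, -0.68, 0.477, 0.306, 0, 0, 0, -0.68, 0.477, 0.306, 0, 0, 0, -0.68, 0.477, 0.306, 0, 0, 0, -0.68, 0.477, 0.306, 0, 0, 0, -0.68, 0.477, 0.306, 0, 0, 0, 0, 0, 0, 0, 0, 0, 0, 0, 0, 0, 0, 0]
  jaw: 1
  newtons: 100

```text
clock: 1.95
position: [0.4359, 0.3121, 0.1208]
ee_rot: [-0.001, 0.651, 0.759, -0.0]
contact_force: [0.1, -0.6, -0.5]
width: 0.0854
```

```bash
python3 - <<'E'
from h import *
s=manip.get_state();print(s["position"],rotm(s["ee_rot"]).as_matrix().round(3).tolist())
d=cam("wrist");im=d["frame"][:,:,::-1].copy()
# overlay predicted grip point & handle outline
c=np.array([.5383,.3279]);Rz=R.from_euler('z',.156).as_matrix()
for p in[(-105,0,26),(-151,0,26),(-75,-55,26),(-75,55,26),(-100,-15,26),(-100,15,26)]:
    w=Rz@(np.array(p)/1000)+np.r_[c,0];u=w2p(d,w);print(p,u.round(0));cv2.drawMarker(im,tuple(int(t) for t in u),(255,255,0),0,10,1)
cv2.imwrite("pics/w1.png",im)
E
```

```text
[0.43590753 0.31207322 0.12079261] [[-0.153, 0.988, -0.001], [0.988, 0.153, 0.0], [0.0, -0.001, -1.0]]
(-105, 0, 26) [323. 204.]
(-151, 0, 26) [323. 150.]
(-75, -55, 26) [261. 236.]
(-75, 55, 26) [385. 236.]
(-100, -15, 26) [306. 210.]
(-100, 15, 26) [341. 210.]
```

View pics/w1.png

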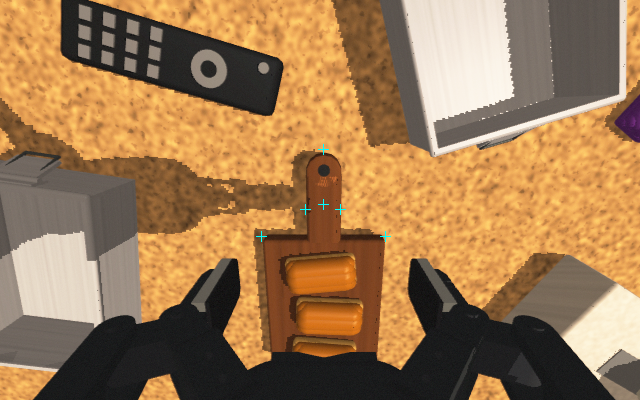

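The wrist view confirms the board pose: handle centred at column 324, tip at row 153, within about 2 mm of the prediction. I'll go down and grip.

>>> apply_moves:
  commands: [0, 0.02, 0.65, 0, 0, 0, 0, 0.01, 0.65, 0, 0, 0, 0, 0.01, 0.65, 0, 0, 0, 0, 0.01, 0.65, 0, 0, 0, 0, 0, 0.65, 0, 0, 0, 0, 0, 0.4, 0, 0, 0, 0, 0, 0.25, 0, 0, 0, 0, 0, 0, 0, 0, 0, 0, 0, 0, 0, 0, 0]
  jaw: 1

```text
clock: 2.9
position: [0.4379, 0.3131, 0.0047]
ee_rot: [0.0, 0.65, 0.76, 0.001]
contact_force: [-0.1, -0.2, 0.1]
width: 0.0854
```

>>> apply_moves:
  commands: [0, 0, 0, 0, 0, 0, 0, 0, 0, 0, 0, 0, 0, 0, 0, 0, 0, 0, 0, 0, 0, 0, 0, 0, 0, 0, 0, 0, 0, 0, 0, 0, 0, 0, 0, 0, 0, 0, 0, 0, 0, 0, 0, 0, 0, 0, 0, 0, 0, 0, 0, 0, 0, 0, 0, 0, 0, 0, 0, 0]
  jaw: -1
  newtons: 100

```text
clock: 3.9
position: [0.4378, 0.3126, 0.0048]
ee_rot: [0.0, 0.65, 0.76, 0.0]
contact_force: [-1.3, -0.5, 5.4]
width: 0.028
```

>>> apply_moves:
  commands: [0, 0, -0.1, 0, 0, 0, 0, 0, -0.2, 0, 0, 0, 0, 0, -0.3, 0, 0, 0, 0, 0, -0.4, 0, 0, 0, 0, 0, -0.4, 0, 0, 0, 0, 0, -0.4, 0, 0, 0, 0, 0, -0.4, 0, 0, 0, 0, 0, -0.4, 0, 0, 0, 0, 0, -0.4, 0, 0, 0, 0, 0, -0.4, 0, 0, 0, 0, 0, -0.4, 0, 0, 0, 0, 0, -0.4, 0, 0, 0, 0, 0, -0.3, 0, 0, 0, 0, 0, -0.2, 0, 0, 0, 0, 0, -0.1, 0, 0, 0, 0, 0, 0, 0, 0, 0, 0, 0, 0, 0, 0, 0, 0, 0, 0, 0, 0, 0]

```text
clock: 5.7
position: [0.4372, 0.3124, 0.1476]
ee_rot: [-0.0, 0.65, 0.76, -0.001]
contact_force: [-0.1, 0.1, -3.0]
width: 0.0281
```

```bash
python3 - <<'E'
from h import *
a=cam("wrist")["frame"][:,:,::-1];b=cam("scene")["frame"][:,:,::-1]
b=cv2.resize(b[100:260,250:450],(640,512));a=cv2.resize(a[130:400,150:500],(519,400))
cv2.imwrite("pics/lift.png",np.hstack([cv2.resize(a,(400,308)),cv2.resize(b,(400,308))]))
s=manip.get_state();print(s["position"],s["contact_force"],s["moment"],s["width"])
E
```

```text
[0.4373245  0.31241347 0.14769859] [ 0.46852003 -0.07239041 -3.63334586] [-0.02851852  0.30876327  0.03376346] 0.02818648140490989
```

View pics/lift.png

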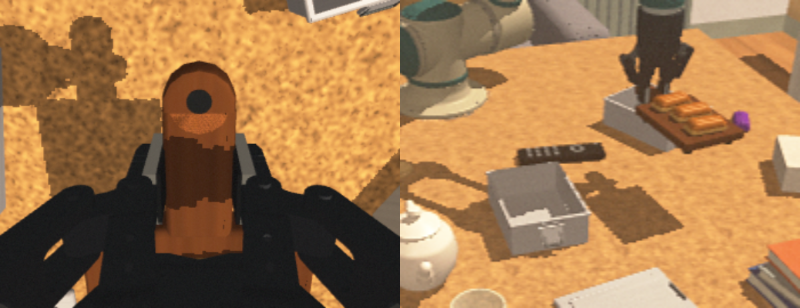

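The rusks are all on and the board is held. Next I'll level the yaw and carry it over to the box.

>>> apply_moves:
  commands: [0, 0, 0, 0, 0, 0.16, 0, 0, 0, 0, 0, 0.36, 0, 0, 0, 0, 0, 0.36, 0, 0, 0, 0, 0, 0.16, -0.2, -0.037, 0.064, 0, 0, 0, -0.4, -0.037, 0.064, 0, 0, 0, -0.5, -0.037, 0.064, 0, 0, 0, -0.5, -0.037, 0.064, 0, 0, 0, -0.5, -0.037, 0.064, 0, 0, 0, -0.5, -0.037, 0.064, 0, 0, 0, -0.5, -0.037, 0.064, 0, 0, 0, -0.5, -0.037, 0.064, 0, 0, 0, -0.5, -0.037, 0.064, 0, 0, 0, -0.5, -0.037, 0.064, 0, 0, 0, -0.3, -0.037, 0.064, 0, 0, 0, -0.1, -0.037, 0.064, 0, 0, 0, 0, 0, 0, 0, 0, 0, 0, 0, 0, 0, 0, 0]

```text
clock: 7.6
position: [0.4243, 0.1629, 0.1252]
ee_rot: [-0.0, 0.707, 0.707, 0.0]
contact_force: [0.7, -0.4, -2.6]
width: 0.0276
```

```bash
python3 - <<'E'
from h import *
s=manip.get_state();M=rotm(s["ee_rot"]).as_matrix();p=s["position"];print(p,M.round(3).tolist())
d=cam("scene");im=d["frame"][:,:,::-1].copy()
t=cam("top");tm=t["frame"][:,:,::-1].copy()
im=cv2.resize(im[140:260,270:430],None,fx=4,fy=4,interpolation=3)
tm=cv2.resize(tm[140:260,270:360],None,fx=4,fy=4,interpolation=3)
# board axes from tool: bx=tool y, by=tool x, bz=-tool z ; TCP at board (-.1038,0,.0048)
def W(b,sag):
    v=np.array(b)/1000-[-.1038,0,.0048]; v=R.from_euler('y',sag).as_matrix()@v
    return p+M[:,1]*v[0]+M[:,0]*v[1]-M[:,2]*v[2]
for sag,col in((0,(255,255,0)),(.06,(0,0,255))):
    for D,I in((d,im),(t,tm)):
        P=np.array([(w2p(D,W(c,sag))-[270,140]+.5)*4-.5 for c in[(75,55,26),(75,-55,26),(-75,-55,26),(-75,55,26)]]).astype(int)
        cv2.polylines(I,[P],True,col,1)
cv2.imwrite("pics/pre.png",cv2.resize(np.hstack([im,tm]),(800,384)))
E
```

```text
[0.42433714 0.16290601 0.125171  ] [[0.001, 1.0, 0.0], [1.0, -0.001, 0.001], [0.001, 0.0, -1.0]]
```

View pics/pre.png

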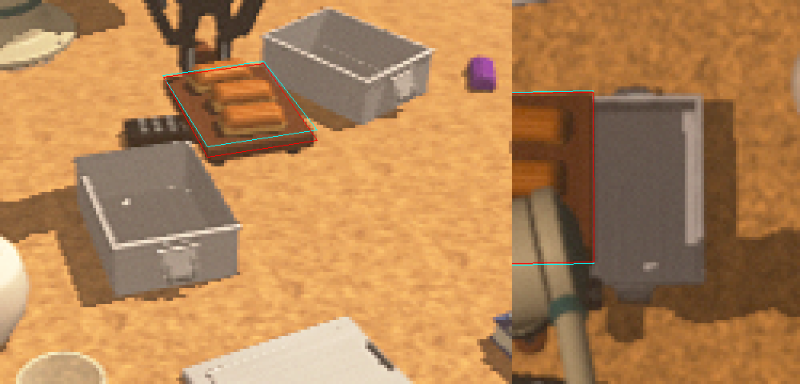

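The left crop shows a forward sag of about 0.04 rad, with the far edge lying between the two overlays. The low edge is along the near half of the box. I'll compensate the sag, go lower, and start rolling.

>>> apply_moves:
  commands: [0, 0, 0.1, -0.13, 0, 0, 0, 0, 0.25, -0.14, 0, 0, 0, 0, 0.25, 0, 0, 0, 0, 0, 0.1, 0, 0, 0, 0, 0, 0, 0, 0.1, 0, 0, 0, 0, 0, 0.2, 0, 0, 0, 0, 0, 0.2, 0, 0, 0, 0, 0, 0.2, 0, 0, 0, 0, 0, 0.2, 0, 0, 0, 0, 0, 0.2, 0, 0, 0, 0, 0, 0.2, 0, 0, 0, 0, 0, 0.2, 0, 0, 0, 0, 0, 0.1, 0, 0, 0, 0, 0, 0, 0]

```text
clock: 9.1
position: [0.4252, 0.162, 0.1042]
ee_rot: [-0.07, 0.701, 0.703, 0.099]
contact_force: [-0.1, 0.6, -3.5]
width: 0.0278
```

>>> apply_moves:
  commands: [0, 0, 0, 0, 0.06, 0, 0, 0, 0, 0, 0.06, 0, 0, 0, 0, 0, 0.06, 0, 0, 0, 0, 0, 0.06, 0, 0, 0, 0, 0, 0.06, 0, 0, 0, 0, 0, 0.06, 0, 0, 0, 0, 0, 0.06, 0, 0, 0, 0, 0, 0.06, 0, 0, 0, 0, 0, 0.06, 0, 0, 0, 0, 0, 0.06, 0, 0, 0, 0, 0, 0.06, 0, 0, 0, 0, 0, 0.06, 0, 0, 0, 0, 0, 0.06, 0, 0, 0, 0, 0, 0.06, 0, 0, 0, 0, 0, 0.06, 0, 0, 0, 0, 0, 0.06, 0, 0, 0, 0, 0, 0.06, 0, 0, 0, 0, 0, 0.06, 0, 0, 0, 0, 0, 0.06, 0, 0, 0, 0, 0, 0.06, 0]

```text
clock: 11.1
position: [0.4248, 0.1625, 0.1041]
ee_rot: [-0.133, 0.689, 0.694, 0.162]
contact_force: [0.3, -0.3, -3.2]
width: 0.0276
```

```bash
python3 - <<'E'
from h import *
s=manip.get_state();M=rotm(s["ee_rot"]).as_matrix();print(s["position"],M.round(3).tolist(),s["contact_force"])
d=cam("scene");im=d["frame"][:,:,::-1]
t=cam("top");tm=t["frame"][:,:,::-1]
cv2.imwrite("pics/p1.png",np.hstack([cv2.resize(im[140:240,270:400],None,fx=4,fy=4,interpolation=3),cv2.resize(tm[140:240,280:350],None,fx=4,fy=4,interpolation=3)]))
E
```

```text
[0.42477618 0.16252445 0.10413187] [[-0.016, 0.999, 0.038], [0.913, -0.001, 0.408], [0.408, 0.041, -0.912]] [ 0.27535005 -0.2511016  -3.21243076]
```

View pics/p1.png

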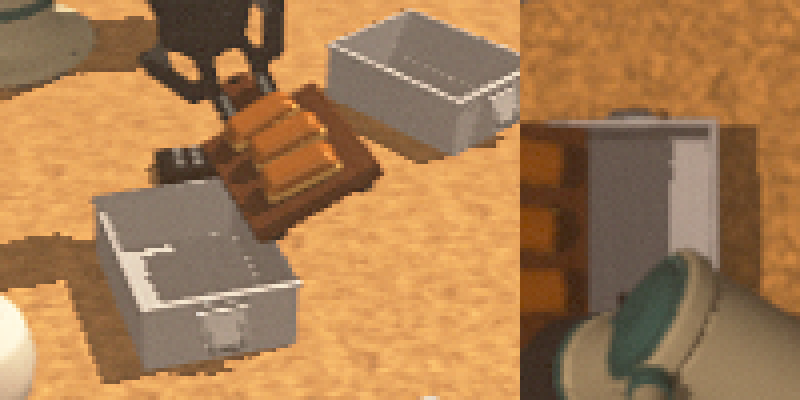

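At 24° all three are still on the board and its low edge is over the box's near third. I'll keep rolling slowly.

>>> apply_moves:
  commands: [0, 0, 0, 0, 0.05, 0, 0, 0, 0, 0, 0.05, 0, 0, 0, 0, 0, 0.05, 0, 0, 0, 0, 0, 0.05, 0, 0, 0, 0, 0, 0.05, 0, 0, 0, 0, 0, 0.05, 0, 0, 0, 0, 0, 0.05, 0, 0, 0, 0, 0, 0.05, 0, 0, 0, 0, 0, 0.05, 0, 0, 0, 0, 0, 0.05, 0, 0, 0, 0, 0, 0.05, 0, 0, 0, 0, 0, 0.05, 0, 0, 0, 0, 0, 0.05, 0, 0, 0, 0, 0, 0.05, 0, 0, 0, 0, 0, 0, 0, 0, 0, 0, 0, 0, 0, 0, 0, 0, 0, 0, 0, 0, 0, 0, 0, 0, 0]

```text
clock: 13.0
position: [0.4247, 0.1626, 0.1042]
ee_rot: [-0.17, 0.679, 0.686, 0.197]
contact_force: [-0.1, 0.0, -3.6]
width: 0.0276
```

```bash
python3 - <<'E'
from h import *
s=manip.get_state();M=rotm(s["ee_rot"]).as_matrix();print(s["position"],M.round(3).tolist(),s["contact_force"])
d=cam("scene");im=d["frame"][:,:,::-1]
t=cam("top");tm=t["frame"][:,:,::-1]
cv2.imwrite("pics/p2.png",np.hstack([cv2.resize(im[140:240,270:400],None,fx=4,fy=4,interpolation=3),cv2.resize(tm[140:240,280:350],None,fx=4,fy=4,interpolation=3)]))
E
```

```text
[0.42470268 0.16264694 0.10416599] [[-0.02, 0.999, 0.036], [0.865, -0.001, 0.501], [0.501, 0.041, -0.865]] [-0.05932807  0.01800153 -3.61064041]
```

View pics/p2.png

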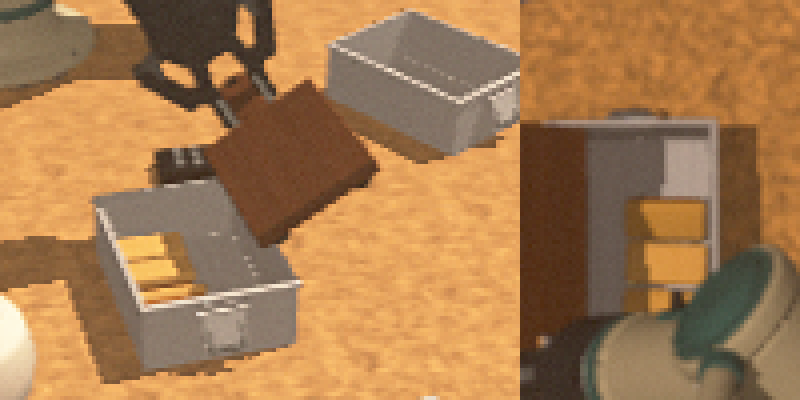

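All three rusks lie flat side by side in the box (top crop, 640–705 × 200–310). I'll raise and level the board.

>>> apply_moves:
  commands: [0.1, 0.01, -0.173, 0, 0, 0, 0.25, 0.02, -0.433, 0, 0, 0, 0.25, 0.02, -0.433, 0, 0, 0, 0.25, 0.02, -0.433, 0, 0, 0, 0.25, 0.02, -0.433, 0, 0, 0, 0.25, 0.02, -0.433, 0, 0, 0, 0.25, 0.02, -0.433, 0, 0, 0, 0.25, 0.02, -0.433, 0, 0, 0, 0.25, 0.02, -0.433, 0, 0, 0, 0, 0, 0, 0, -0.5, 0, 0, 0, 0, 0, -0.5, 0, 0, 0, 0, 0, -0.5, 0, 0, 0, 0, 0, -0.5, 0, 0, 0, 0, 0, -0.5, 0, 0, 0, 0, 0, -0.5, 0, 0, 0, 0, 0, -0.5, 0, 0, 0, 0, 0, 0, 0]

```text
clock: 14.8
position: [0.4239, 0.1645, 0.2305]
ee_rot: [0.014, 0.706, 0.708, 0.014]
contact_force: [0.4, -0.7, -3.2]
width: 0.0277
```

>>> apply_moves:
  commands: [-0.4, 0.08, 0, 0, 0, 0, -0.8, 0.16, 0, 0, 0, 0, -0.9, 0.19, 0, 0, 0, 0, -0.9, 0.19, 0, 0, 0, 0, -0.9, 0.19, 0, 0, 0, 0, -0.9, 0.19, 0, 0, 0, 0, -0.9, 0.19, 0, 0, 0, 0, -0.9, 0.19, 0, 0, 0, 0, -0.9, 0.19, 0, 0, 0, 0, -0.9, 0.19, 0, 0, 0, 0, -0.9, 0.19, 0, 0, 0, 0, -0.9, 0.19, 0, 0, 0, 0, -0.9, 0.19, 0, 0, 0, 0, -0.9, 0.19, 0, 0, 0, 0, -0.9, 0.19, 0, 0, 0, 0, -0.9, 0.19, 0, 0, 0, 0, -0.7, 0.13, 0, 0, 0, 0, -0.3, 0, 0, 0, 0, 0, 0, 0, 0, 0, 0, 0, 0, 0, 0, 0, 0, 0]

```text
clock: 16.8
position: [0.5144, -0.2809, 0.2337]
ee_rot: [0.013, 0.707, 0.707, 0.015]
contact_force: [0.8, 0.5, -3.1]
width: 0.028
```

```bash
python3 - <<'E'
from h import *
s=manip.get_state();M=rotm(s["ee_rot"]).as_matrix();p=s["position"];print(p,M.round(3).tolist(),s["contact_force"],s["width"])
def W(b,sag):
    v=np.array(b)/1000-[-.1038,0,.0048]; v=R.from_euler('y',sag).as_matrix()@v
    return p+M[:,1]*v[0]+M[:,0]*v[1]-M[:,2]*v[2]
t=cam("top");d=cam("scene");S=4
im=cv2.resize(d["frame"][150:280,100:300,::-1],None,fx=2.5,fy=2.5,interpolation=3)
tm=cv2.resize(t["frame"][120:250,350:500,::-1],None,fx=2.5,fy=2.5,interpolation=3)
for sag,col in((0,(255,255,0)),(.06,(0,0,255))):
    for D,I,o in((d,im,(100,150)),(t,tm,(350,120))):
        P=np.array([(w2p(D,W(c,sag))-o+.5)*2.5-.5 for c in[(75,55,26),(75,-55,26),(-75,-55,26),(-75,55,26)]]).astype(int)
        cv2.polylines(I,[P],True,col,1)
f=np.hstack([im,tm]);cv2.imwrite("pics/mid.png",cv2.resize(f,(800,int(f.shape[0]*800/f.shape[1]))))
E
```

```text
[ 0.51439193 -0.28090277  0.23367907] [[0.001, 0.999, 0.04], [1.0, -0.001, 0.002], [0.002, 0.04, -0.999]] [ 0.81777265  0.46592017 -3.11685032] 0.028029005793259294
```

View pics/mid.png

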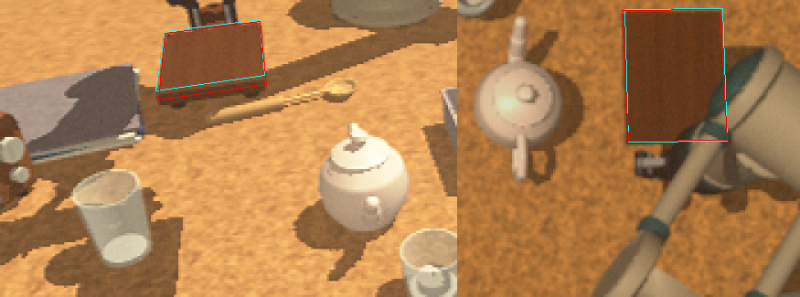

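The board hangs nearly level between teapot and tumbler. I'll lower it.

>>> apply_moves:
  commands: [-0.08, 0, 0, 0.13, 0, 0, 0, -0.01, 0.4, 0, 0, 0, 0, -0.015, 0.7, 0, 0, 0, 0, -0.015, 0.7, 0, 0, 0, 0, -0.015, 0.7, 0, 0, 0, 0, -0.015, 0.7, 0, 0, 0, 0, -0.015, 0.7, 0, 0, 0, 0, -0.015, 0.7, 0, 0, 0, 0, -0.015, 0.7, 0, 0, 0, 0, -0.015, 0.7, 0, 0, 0, 0, -0.01, 0.6, 0, 0, 0, 0, -0.01, 0.5, 0, 0, 0, 0, 0, 0.4, 0, 0, 0, 0, 0, 0.2, 0, 0, 0, 0, 0, 0.1, 0, 0, 0, 0, 0, 0, 0, 0, 0, 0, 0, 0, 0, 0, 0]

```text
clock: 18.6
position: [0.5145, -0.2831, 0.0032]
ee_rot: [0.007, 0.707, 0.707, 0.007]
contact_force: [-10.6, 5.0, 21.7]
width: 0.0282
```

```bash
python3 - <<'E'
from h import *
s=manip.get_state();M=rotm(s["ee_rot"]).as_matrix();p=s["position"];print(p,M.round(3).tolist(),s["contact_force"],s["moment"])
E
```

```text
[ 0.51448562 -0.2830988   0.00317872] [[0.0, 1.0, 0.02], [1.0, -0.0, 0.001], [0.001, 0.02, -1.0]] [-10.63795357   5.03833925  21.69505375] [0.75037521 0.88103615 0.0901773 ]
```

It came down 1–2 mm too far and presses with about 22 N. I'll ease up, then open the jaws.

>>> apply_moves:
  commands: [0, 0, -0.04, 0, 0, 0, 0, 0, 0, 0, 0, 0, 0, 0, 0, 0, 0, 0]

```text
clock: 18.9
position: [0.5146, -0.2831, 0.0035]
ee_rot: [0.007, 0.707, 0.707, 0.007]
contact_force: [-7.6, 4.0, 15.8]
width: 0.028
```

>>> apply_moves:
  commands: [0, 0, 0, 0, 0, 0, 0, 0, 0, 0, 0, 0, 0, 0, 0, 0, 0, 0, 0, 0, 0, 0, 0, 0, 0, 0, 0, 0, 0, 0, 0, 0, 0, 0, 0, 0, 0, 0, 0, 0, 0, 0, 0, 0, 0, 0, 0, 0, 0, 0, 0, 0, 0, 0, 0, 0, 0, 0, 0, 0]
  jaw: 1

```text
clock: 19.9
position: [0.5156, -0.2841, 0.001]
ee_rot: [0.007, 0.707, 0.707, 0.007]
contact_force: [-0.2, -0.1, -0.2]
width: 0.086
```

>>> apply_moves:
  commands: [0, 0, -0.2, 0, 0, 0, 0, 0, -0.5, 0, 0, 0, 0, 0, -0.7, 0, 0, 0, 0, 0, -0.7, 0, 0, 0, 0, 0, -0.7, 0, 0, 0, 0, 0, -0.7, 0, 0, 0, 0, 0, -0.7, 0, 0, 0, 0, 0, -0.7, 0, 0, 0, 0, 0, -0.7, 0, 0, 0, 0, -0.7, -0.5, 0, 0, 0, 0, -0.9, 0, 0, 0, 0, 0, -0.9, 0, 0, 0, 0, 0, -0.9, 0, 0, 0, 0, 0, -0.5, 0, 0, 0, 0, 0, 0, 0, 0, 0, 0]

```text
clock: 21.4
position: [0.3933, -0.2837, 0.1819]
ee_rot: [0.007, 0.708, 0.706, 0.007]
contact_force: [-0.1, 0.3, 0.1]
width: 0.0853
```

```bash
python3 - <<'E'
from h import *
t=cam("top");d=cam("scene")
im=cv2.resize(d["frame"][150:280,100:360,::-1],None,fx=3,fy=3,interpolation=3)
tm=cv2.resize(t["frame"][105:265,190:510,::-1],None,fx=2.44,fy=2.44,interpolation=3)
tm=tm[:,:780];im=im[:,:tm.shape[1]]
f=np.vstack([im[:200+10],tm]);cv2.imwrite("pics/end.png",f);print(f.shape)
E
```

```text
(600, 780, 3)
```

View pics/end.png

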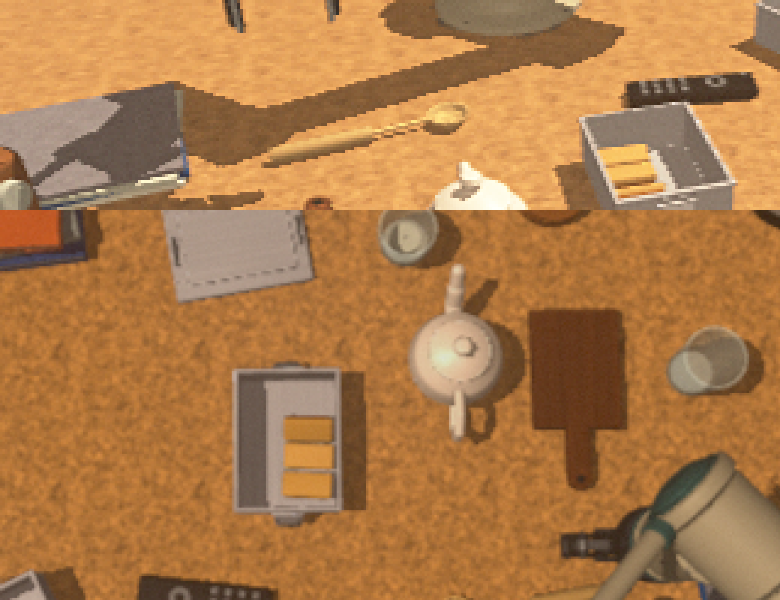

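The board lies flat between teapot and tumbler (blade around (577,370)), the three rusks are in the box, and nothing else looks moved. I'm handing in.

```bash
python3 - <<'E'
from h import *
t=cam("top");b=p2w(t,190+577/2.44,105+160/2.44,.026)[:2];print(b,np.linalg.norm(b-[.626,-.132]),np.linalg.norm(b-[.615,-.435]))
manip.sign_off()
E
```

```text
[ 0.61393877 -0.28414087] 0.15261820800967754 0.15086286301491447
the job is handed in; nothing more can be done
```

The job is done and handed in at about 21.5 s of the 58 s allowed; the hand-in gave no verdict.

I gripped the board by its handle and carried it over the right-hand lunch box. There I rolled it slowly sideways to about 30° until all three rusks slid off. I then raised and levelled the board, carried it over the teapot and set it down between teapot and tumbler.

**Last checks:**
- **Rusks:** the last camera views show all three lying side by side on the box floor.
- **Board:** it looks flat in the top view. Its centre is about 153 mm from the teapot axis and 151 mm from the tumbler axis (limit 180 mm), touching neither.
- **Other objects:** by eye, the box, teapot, tumbler and the bystanders in view look unmoved. I did not re-measure their positions.

**Did not go as planned:**
- The board came down 1–2 mm too far, pressing on the table with about 22 N. I eased it to about 16 N before opening the jaws.
- The board sagged forward about 0.04 rad in the grip, which I corrected before tipping.

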